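# Clip the hang-rail bracket into the tea rack and lay the rail

## Robot

A 6-joint arm with a two-finger parallel gripper is mounted at the origin on the work surface. World frame = base frame: x ahead of the robot, y to its left, z up, the work surface at z = 0. Lengths are in mm, angles in rad, forces in N, time in s.
With the tool pointing down it reaches from about 300 to 775 mm from the base axis. Payload 14.6 kg.
Tool frame: the origin (TCP) lies at the very end of the fingers, on their centre line; the grasp point (between the pads) lies 19 mm behind it; z points along the fingers, y is the line along which they close (so a half turn about z gives the same grasp; the last joint's range is limited). The gripper opens to 85 mm and grips with 20 to 120 N. Pads are 22 mm wide; open, the fingers measure 114 mm over their backs; the gripper's body (76 mm by 85 mm) begins 54 mm behind the grasp point. The pads swing forward as they close: fully open they stand 13 mm farther back than shut.
Start: joints at [-1.286, 0.3, 1.521, -0, 1.321, -0.067], TCP at [189.516, -516.307, 231.281] pointing down, gripper open.
Joint ranges: [-3.03, 3.03], [-0.79, 2.21], [0.23, 2.52], [-1.04, 4.18], [0, 3.07], [-2.55, 2.55]. Speed limits (rad/s): [2.22, 2.22, 2.57, 3.14, 3.14, 3.14].

## Interface

Orientations are given as a 3x3 rotation matrix whose columns are the frame's x, y, z axes.
In Python, from bench import * gives the robot as it stands.
- The arm moves only by the tool apply_moves, never from a script. Its argument "steps" is a list of rows, each a list of 7 numbers: the shift along the world's x, y, z in m, then the turn, a rotation vector about the world's x, y, z in rad, then the gripper command: -1 is fully open, 1 is shut, values between are in proportion. In form: [[dx, dy, dz, rx, ry, rz, grip], ...]. A call has 1 to 12 rows; each row shifts and turns the commanded pose from where the row before left it; what a row does not reach is not made up. A row lasts 1/8 s, in which the tool goes at most 62.5 mm and 10.7 degrees, less where a joint would pass 70% of its speed; a pose out of reach is approached as far as the arm can. A call with a gripper value outside its range is refused whole. The fingers move at their own pace and stop on an object; "force" is the grip in N (left out, the last holds). Time passes only in rows, so rows that do not move let the fingers close. It gives the time, the measured TCP pose, the force, the opening and the grip force at its end, in the units of the state.
- get_obs(): the state, without advancing time (a new reading comes with each control period).
- read_camera(name): name is "scene" or "top" or "wrist"; returns a dict with "image" (400x640x3 uint8, red, green, blue), "camera_matrix" (3x3 intrinsics, pixels), "rvec" (rotation vector, rad) and "tvec" (3), from world to camera coordinates, as OpenCV has them. Camera axes: x right, y down, z forward; pixel columns grow to the right and rows downward; lengths in mm; the calibration is good to about 2 mm. A picture is of the moment at which its call begins. There is no depth.
- close_job(): hands the job in; it is judged then, once.
Trained networks look in the newest picture that a camera, given by its name, has taken for a name from the list of things; names that differ only in an ending like _2 or _b are one class to them, and where a whole thing is asked for, a point or a joint stands for the part that bears it (a point fixed in the world has none). Each returns a list of dicts, best first, with "conf" (0 to 1); they miss things now and then, are a little off and sometimes report something else, mostly with a low value. They report only what shows in the picture. A call takes as long as a camera call. They do not tell look-alikes from the thing itself.
- silhouettes(camera, thing): "mask" (400x640 bool, what is visible of it) and "point" ([row, column] in pixels, amid what is visible of it).
The state is a dict: "time_s": time; "joints": joint angles; "dq": joint speeds; "joint_efforts": joint torques, N m; "tcp_pos": TCP position; "orientation": TCP orientation; "ft_force": force on the tool from outside, world axes, zero at the start; "torque": the same for the moment, N m; "finger_gap": finger opening in mm; "grip_force": force on a finger pad.
Only numpy, scipy, OpenCV 4.12 (cv2) and the standard library are available. Lean on these libraries where they do the work, as an engineer would, in place of code of your own. Each camera call takes 0.05 s, during which the arm holds its last target. There are 200 camera calls.

## Task

Put up the hang rail on the tea rack: hook the loose bracket's claws into the empty slotted upright, level with the bracket already fitted on the other upright, and press it down until it is fully home and its sprung tongue has snapped out into the slot. Then lay the steel rail gently, without dropping it, into the saddles of both brackets, one end cap beyond each bracket, and let go. Do not knock the glass shelf above, and leave the other tea things where they stand.

Things in the scene. Friction and masses are not known exactly. Their poses are not given: they have to be found in the camera images.
- rack: Tea rack, fixed: dark steel foot, two slotted uprights (post_*) 440 mm tall, centre lines 200 mm apart, glass shelf above. Origin: on the sill midway between the uprights, in the plane of their slotted front faces. x points into the rack, away from whoever faces it; y along the row of uprights; z up. Foot plate 8 mm high: x -26 to 124, y -130 to 130 mm.
- glass_shelf: Fixed glass shelf, frame as the rack's. 280 mm wide, underside 366 mm above the sill, reaching 115 mm out in front of the uprights' faces. Its two support arms, at rack y +100 and -100 mm, hang down to 354 mm. A tool working at the uprights must lean back from the rack, about 40 degrees from vertical, to pass under it. A tin and a carton stand fixed on it.
- post_empty: The upright with no low bracket (left or right one). Channel 40 mm wide, 24 mm deep, open at the back. Origin: on the sill, centre of its front face; x into the face, y across it, z up. Its 3 mm face has a column of slots at y = 0, each 10 mm wide and 26 mm high, every 40 mm; slot bottoms at 34, 74, 114, 154, 194, 234 ... mm above the sill.
- post_fitted: The other upright, alike, same kind of frame; a bracket like the loose one is fixed in it, its claws in the slots with bottoms at 154 and 194 mm.
- home (a point): Point in the front face of the empty upright, 140 mm above the sill, where the loose bracket's origin comes when fully home, its axes parallel to the upright's. Going in takes about 8 N until the plate meets the face. Then press down without pushing on into the face (that jams it): easy at first, 10 to 20 N in the last millimetre as the claws wedge. Let go too early, it falls out.
- fitted_saddle (a point): Centre of the floor of the fitted bracket's saddle, 152 mm above the sill, 156 mm in front of the upright's face.
- bracket: Loose dark steel hang-rail bracket, 0.24 kg, standing on its underside. Origin: in the underside, at the back face of the claw plate; x points out of the claw end (into the upright once fitted), z up. Flat-sided tube 16 mm wide, 26 mm high, x -146 to -5 mm, to grip anywhere (best about x -55). Claw plate x -5 to 0, 22 mm wide, 84 mm high, at the tube's end.
- claw (a point): Underside of the upper claw's neck at the plate's back face, 54 mm above the bracket's origin; a like claw 40 mm lower. Claws 5 mm wide, at y = 0: neck 9 mm high, then a hook turned down 9 mm, its gap to the plate 5.3 mm at the tip, 2.8 mm at the root, so it wedges on the face. Bracket level, 9 to 17 mm (best 13) above home, push in along x till the plate meets the face, then straight down.
- tongue (a joint): Sprung brass locking tongue in the claw plate, 70 to 78 mm above the bracket's underside, sliding along its x. 0 = out (7 mm proud of the plate's back, as at the start and when locked); positive = pushed in (m, up to 0.010). Spring 4.5 N at 0, 7.7 N at 7 mm. The face pushes it in as the claws enter; about 2 mm above home it springs out into the slot.
- saddle (a point): Centre of the floor of the loose bracket's saddle, bracket frame x -156, z +12 mm: a U open at the top, 20 mm wide inside along x (x -166 to -146 mm), 16 mm along y; outer wall 28 mm above the underside, with a lip flaring outwards to 36 mm. The tube's end (26 mm high) is the inner wall.
- rail: Loose round steel rail 14 mm thick, 270 mm long over two square wooden end caps (22 mm square, 10 mm long), 0.2 kg, lying on the sill on its caps. Origin: its middle, on its axis, 11 mm above the sill; y along the rail. In the saddles its axis is 7 mm above their floors (159 mm above the sill, rack x -156 mm), its middle midway between the brackets.
- flask: Yellow vacuum flask with white cup lid, 86 mm thick, 266 mm tall, origin centre of its underside. To be left alone.
- mug: White enamel mug, 80 mm wide, 80 mm tall, handle at its +y, origin centre of its underside. To be left alone.
- bowl: Glass bowl, 120 mm wide, 50 mm tall, origin centre of its underside. To be left alone.
- jar: Amber glass jar with steel cap, 56 mm wide, 85 mm tall, origin centre of its underside. To be left alone.
- spoon: Steel spoon 150 mm long, lying along its x. To be left alone.
- wood_box: Wooden box with a sliding lid, 150 x 90 x 60 mm, origin centre of its underside. To be left alone.
Not all that is in view belongs to the job. Of the things like the bracket, leave any that is blue; of the rest the smaller one is meant.

How it is judged:
By the outcome, as a careful person would: the job done as asked, in the order asked, and still so for the second after the job is handed in, with the robot touching nothing.
It also fails if it takes over 72 s, if anything falls off the work surface, if the arm or the gripper's body presses on something with over 40 N, if the wrist force passes 120 N, or if a joint passes its speed limit or range.

## Working session

There is one attempt and no reset: what is moved stays moved. The work goes in short steps, Python scripts to look and compute and a tool call to move; the robot and the scene stay as the last step left them, time stands still between calls to the robot, and variables do not carry over. Pictures are saved under pics/ and viewed, at most 10 in all, crops included, and the job is handed in when it is done.

Besides the shell and the picture viewer there is one more tool, called after ">>>" by a JSON object that holds its "name" and its "arguments". apply_moves: Moves the arm, as the interface text tells. Its arguments: {"type":"object","properties":{"steps":{"type":"array","items":{"type":"array","items":{"type":"number"}}},"force":{"type":"number"}},"required":["steps"]}

```bash
mkdir -p pics; ls; python3 - <<'E'
from bench import *
import cv2,numpy as np
for n in ["scene","top"]:
    c=read_camera(n); cv2.imwrite(f"pics/{n}0.png",c["image"][:,:,::-1])
    R=cv2.Rodrigues(np.array(c["rvec"],float))[0]; print(n,-R.T@np.array(c["tvec"],float).ravel(),R[2])
    for t in ["bracket","rail","post_empty","post_fitted","rack","tongue","claw","saddle"]:
        try: print(t,[(round(d["conf"],2),np.round(d["point"]).tolist(),int(d["mask"].sum())) for d in silhouettes(n,t)])
        except Exception as e: print(t,e)
print(get_obs())
E
```

```text
pics
scene [1241.97550778 -227.98266255 1142.77091388] [-0.52666313  0.09818153 -0.84438518]
bracket [(0.85, [161.0, 294.0], 577), (0.62, [249.0, 414.0], 524), (0.61, [206.0, 323.0], 431), (0.21, [193.0, 180.0], 1259)]
rail [(0.79, [194.0, 237.0], 192)]
post_empty [(0.73, [165.0, 450.0], 1269), (0.46, [109.0, 431.0], 3456), (0.23, [252.0, 361.0], 731)]
post_fitted [(0.97, [136.0, 410.0], 501), (0.56, [247.0, 358.0], 704)]
rack [(0.63, [205.0, 324.0], 432), (0.57, [124.0, 432.0], 5215)]
tongue []
claw [(0.86, [162.0, 294.0], 655), (0.83, [205.0, 327.0], 397), (0.69, [249.0, 414.0], 507)]
saddle [(0.95, [206.0, 323.0], 390), (0.75, [161.0, 291.0], 612), (0.65, [249.0, 414.0], 484)]
top [ 406.50722671 -122.6649607  1380.05000255] [ 1.62804995e-01  3.04838122e-04 -9.86658219e-01]
bracket [(0.85, [310.0, 329.0], 835), (0.75, [225.0, 294.0], 350), (0.71, [141.0, 326.0], 1373), (0.55, [140.0, 205.0], 486)]
rail [(0.63, [251.0, 404.0], 589)]
post_empty []
post_fitted [(0.89, [268.0, 156.0], 665)]
rack [(0.68, [222.0, 130.0], 11031)]
tongue [(0.51, [276.0, 308.0], 25)]
claw [(0.85, [312.0, 32
[... 292 characters left out ...]
66093770e-02]), 'dq': array([5.72531865e-04, 1.96026833e-03, 6.37602199e-04, 6.53320991e-04,
       4.70194149e-04, 1.35464681e-05]), 'joint_efforts': array([-4.81207811e-03, -5.43350315e+01, -3.61983275e+01, -3.02498438e-04,
        6.10258485e-04,  4.53996392e-05]), 'tcp_pos': array([ 189.52586268, -516.32734917,  231.27416989]), 'orientation': array([[ 9.38752915e-01,  3.44591010e-01,  2.06231691e-05],
       [ 3.44591010e-01, -9.38752915e-01, -2.30648072e-05],
       [ 1.14121349e-05,  2.87587136e-05, -1.00000000e+00]]), 'ft_force': array([ 1.34791282, -0.68428444, -1.01795247]), 'torque': array([-0.00338809,  0.00103749, -0.01634451]), 'grip_force': 0.0, 'finger_gap': 85.23242882627856}
```

View pics/scene0.png

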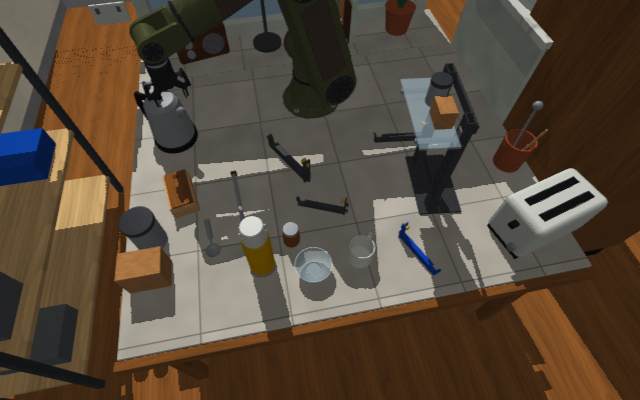

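View pics/top0.png

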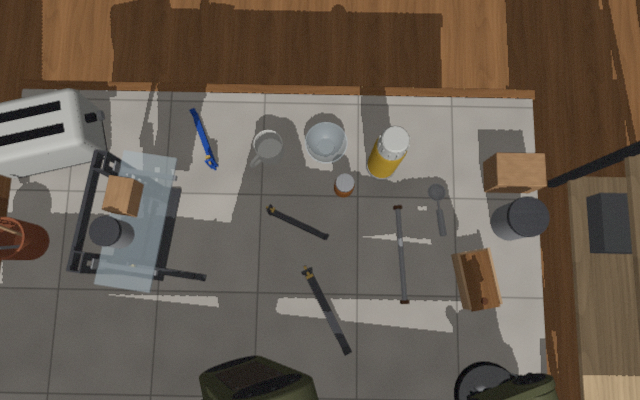

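The scene picture shows the rack at right, with the fitted bracket at about (395,137) and the empty post nearer the camera. The top view shows three loose brackets: blue at (140,205), a big one at (310,327) and a small one at (222,297), which is the one meant. The rail is at (254,402). I'll zoom in on the rack next.

```bash
cat > h.py <<'E'
from bench import *
import cv2,numpy as np
from scipy.optimize import least_squares
def cam(c):
    return np.array(c["camera_matrix"],float),np.array(c["rvec"],float).ravel(),np.array(c["tvec"],float).ravel()
def proj(c,P):
    K,r,t=cam(c); return cv2.projectPoints(np.array(P,float).reshape(-1,3),r,t,K,None)[0].reshape(-1,2)
def onplane(c,uv,z):
    K,r,t=cam(c);R=cv2.Rodrigues(r)[0];C=-R.T@t
    out=[]
    for u,v in np.atleast_2d(uv):
        d=R.T@np.linalg.solve(K,[u,v,1.]); out.append(C+d*(z-C[2])/d[2])
    return np.array(out)
def crop(c,box,s,name):
    u0,v0,u1,v1=box; im=c["image"][v0:v1,u0:u1,::-1]
    cv2.imwrite("pics/"+name,cv2.resize(im,None,fx=s,fy=s,interpolation=cv2.INTER_CUBIC))
def T(x,y,yaw,P):
    P=np.array(P,float).reshape(-1,3);c,s=np.cos(yaw),np.sin(yaw)
    return P@np.array([[c,-s,0],[s,c,0],[0,0,1]]).T+[x,y,0]
E
python3 - <<'E'
from h import *
import pickle
t=read_camera("top"); s=read_camera("scene"); pickle.dump((t,s),open("c.pkl","wb"))
def up(c,b,k):
    u0,v0,u1,v1=b; im=np.clip(c["image"][v0:v1,u0:u1,::-1].astype(float)*1.5+10,0,255).astype(np.uint8)
    return cv2.resize(im,None,fx=k,fy=k,interpolation=cv2.INTER_CUBIC)
A=up(t,(60,140,210,285),4)
B=up(s,(365,55,515,220),4)
cv2.imwrite("pics/rt.png",A);cv2.imwrite("pics/rs.png",B[:600])
m=[silhouettes("top",n) for n in ("bracket","rail")]
for d in m[0]+m[1]:
    k=d["mask"].astype(np.uint8); p=np.argwhere(k)[:,::-1].astype(np.float32)
    r=cv2.minAreaRect(p); b=onplane(t,cv2.boxPoints(r),13)[:,:2]; print(round(d["conf"],2),np.round(d["point"]),np.round(b.mean(0)),np.round(np.linalg.norm(b[1]-b[0])),np.round(np.linalg.norm(b[2]-b[1])))
E
```

```text
0.96 [141. 205.] [803. 209.] 26.0 187.0
0.76 [222. 298.] [567. -67.] 26.0 195.0
0.66 [313. 327.] [ 333. -152.] 28.0 259.0
0.82 [252. 402.] [ 487. -354.] 23.0 270.0
```

View pics/rt.png

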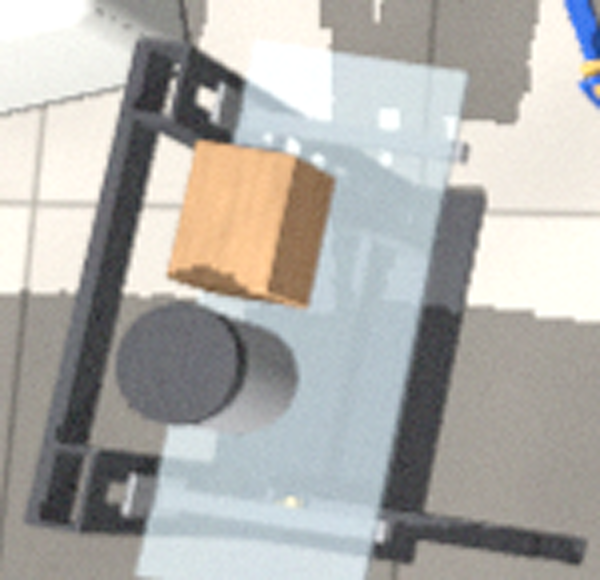

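View pics/rs.png

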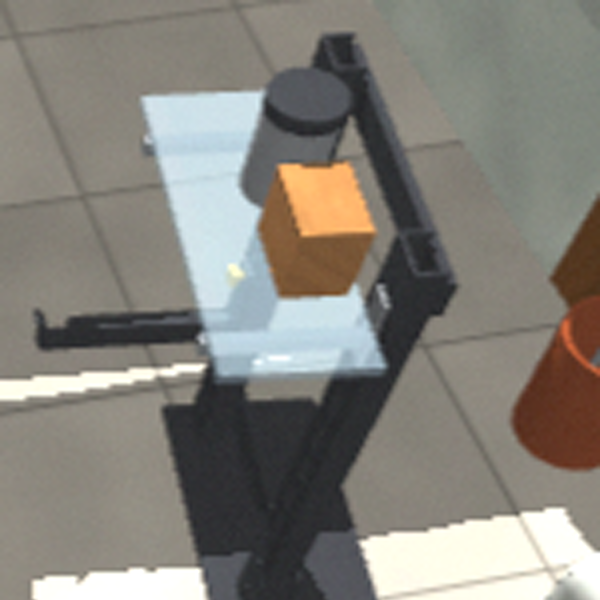

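The top crop gives the foot edge, shelf edge and post-top corners. The scene crop gives the shelf corners at (142,97), (217,378) and (385,370). I'll fit the rack pose to these.

```bash
python3 - <<'E'
from h import *
import pickle
t,s=pickle.load(open("c.pkl","rb"))
ft=[((487,190),(-26,-130,8)),((412,563),(-26,130,8)),((467,72),(-115,-140,370)),((145,40),(24,-120,440)),((28,520),(24,120,440)),((190,45),(0,-120,440)),((78,530),(0,120,440)),((585,550),(-168,100,170))]
fs=[((142,97),(-115,140,370)),((217,378),(-115,-140,370)),((400,232),(0,-80,440)),((417,277),(0,-120,440)),((457,285),(24,-120,440)),((163,407),(-26,130,8)),((38,330),(-170,100,170))]
T_=np.array([[a/4+60,b/4+140] for (a,b),_ in ft]);S_=np.array([[a/4+365,b/4+55] for (a,b),_ in fs])
def f(p,w=False):
    e=[proj(t,T(*p,[q for _,q in ft]))-T_, proj(s,T(*p,[q for _,q in fs]))-S_]
    return np.vstack(e).ravel()
r=least_squares(f,[750,350,1.7],loss="soft_l1")
print(r.x,np.degrees(r.x[2])); print(np.round(f(r.x).reshape(-1,2),1))
p=r.x; print("home",T(*p,[0,-100,140]),"fitted saddle",T(*p,[-156,100,152]),"empty saddle",T(*p,[-156,-100,152]))
K=cam(t)[0];print(K[0,0],cam(s)[0][0,0])
# bracket points: view projections
for d in silhouettes("top","bracket")[:3]:
    if abs(d["point"][1]-298)<15:
        m=d["mask"]; 
        def g(q):
            B=[(x,y,z) for x in (-166,-146) for y in(-8,8) for z in (0,26)]
            return 0
        np.save("bm.npy",m)
crop(t,(255,190,345,255),6,"bt.png")
E
```

```text
[533.80537955 305.37768498  14.00514735] 802.4358344412996
[[-0.6  0.5]
 [-0.4 -0.4]
 [ 0.6 -0.4]
 [-0.5 -1.9]
 [ 0.3  0.5]
 [ 0.2 -1.3]
 [ 0.3 -0.1]
 [-4.  -0.8]
 [-0.5  0.4]
 [ 0.3  0.1]
 [-0.5 -0.7]
 [-0.4 -0.8]
 [-1.1 -3.2]
 [-0.3 -1.1]
 [ 0.9 -2.8]]
home [[632.93518588 292.21404203 140.        ]] fitted saddle [[414.14029021 163.89883005 152.        ]] empty saddle [[612.39990288 137.57154415 152.        ]]
494.32535176840656 373.53117216431286
```

View pics/bt.png

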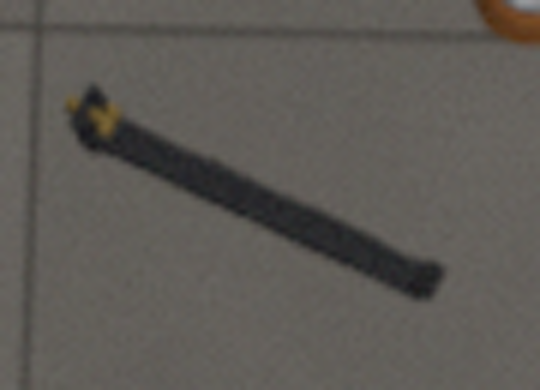

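The crop shows the small bracket with its claw and brass tongue end at crop (90,115) and its saddle end at (430,280), so x points at about 65° world yaw. I'll move above it, with the fingers across it.

>>> {"name": "apply_moves", "arguments": {"steps": [[0.02,0.02,0.03,0,0,0.06,-1],[0.033,0.041,0.01,0,0,0.065,-1],[0.033,0.041,0,0,0,0.065,-1],[0.033,0.041,0,0,0,0.065,-1],[0.033,0.041,0,0,0,0.065,-1],[0.033,0.041,0,0,0,0.065,-1],[0.033,0.041,0,0,0,0.065,-1],[0.033,0.041,0,0,0,0.065,-1],[0.033,0.041,0,0,0,0.065,-1],[0.033,0.041,0,0,0,0.065,-1],[0.033,0.041,0,0,0,0.065,-1],[0.033,0.041,-0.02,0,0,0.065,-1]], "force": 60}}

```text
time_s: 2.65
tcp_pos: [574.0, -43.8, 252.4]
orientation: [[0.428, 0.904, 0.003], [0.904, -0.428, -0.0], [0.001, 0.003, -1.0]]
ft_force: [0.7, -0.2, 0.7]
finger_gap: 85.6
grip_force: 0.0
```

```bash
python3 - <<'E'
from h import *
import pickle
w=read_camera("wrist"); pickle.dump(w,open("w.pkl","wb"))
o=get_obs(); print(np.round(o["tcp_pos"]),np.round(o["orientation"],3),np.round(o["joints"],2),o["time_s"])
K,r,t=cam(w);R=cv2.Rodrigues(r)[0];print(-R.T@t,R[2],K[0,0])
cv2.imwrite("pics/w1.png",np.clip(w["image"][:,:,::-1]*1.5,0,255).astype(np.uint8))
E
```

```text
[575. -40. 248.] [[ 0.422  0.907 -0.002]
 [ 0.907 -0.422  0.002]
 [ 0.001 -0.002 -1.   ]] [-0.13  0.35  1.42  0.    1.38  0.3 ] 2.7
[604.65932708  23.81413956 395.56022629] [-0.12136405 -0.26446716 -0.9567277 ] 320.92896409211266
```

View pics/w1.png

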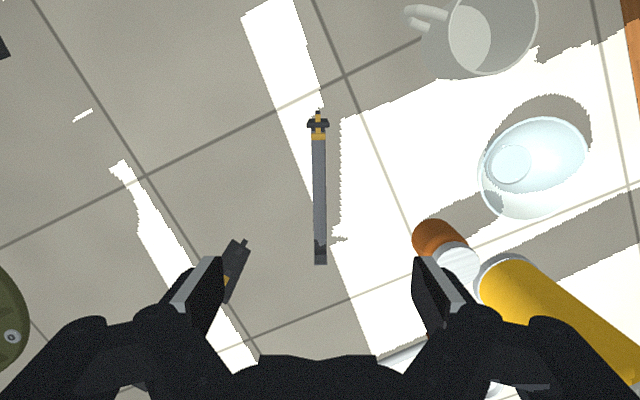

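The wrist picture shows the bracket upright in frame: plate top at about (317.5,124), tube centreline near column 320, and the tube end/saddle edge at row 240.

```bash
python3 - <<'E'
from h import *
import pickle
w=pickle.load(open("w.pkl","rb"))
F=[((320.3,240),(-146,0,26)),((319.2,160),None),((317.5,124),(-2.5,0,84))]
def f(p):
    e=[(proj(w,T(*p,q))[0]-uv) for uv,q in F if q]
    return np.concatenate(e)
r=least_squares(f,[590,0,1.13]); p=r.x
print(p,np.degrees(p[2]),f(p)); print(np.round(proj(w,T(*p,[(-146,0,26),(-100,8,26),(-100,-8,26),(-5,0,26),(-5,11,84),(-5,-11,84),(0,0,84),(-172,0,36),(-166,0,28)]))))
g=T(*p,(-55,0,24))[0]; b=np.array([np.cos(p[2]),np.sin(p[2]),0]); z=b*np.sin(.698)-np.array([0,0,np.cos(.698)])
print("grasp",g,"tcp",g+19*z)
# crop zoom for check
im=w["image"].copy()
k=im[100:280,290:350]; gmean=k.mean(2)
for v in (150,180,210,230): print(v,gmean[v-100,15:45].astype(int).tolist())
E
```

```text
[598.21204344   7.14048822   1.15532006] 66.19496321884839 [-0.02284275 -0.89778856  0.01648988  0.61127148]
[[320. 239.]
 [313. 204.]
 [326. 204.]
 [317. 123.]
 [306. 128.]
 [329. 127.]
 [317. 122.]
 [321. 262.]
 [321. 254.]]
grasp [576.01262843 -43.18034219  24.        ] tcp [580.9413214  -32.00815937   9.44354725]
150 [189, 188, 192, 191, 191, 189, 138, 70, 77, 80, 77, 78, 75, 77, 76, 77, 74, 74, 73, 64, 68, 113, 107, 104, 106, 101, 106, 105, 104, 106]
180 [192, 192, 189, 190, 189, 192, 183, 115, 71, 77, 78, 77, 76, 77, 77, 77, 74, 74, 79, 74, 66, 112, 106, 107, 109, 106, 105, 107, 108, 105]
210 [103, 104, 107, 108, 104, 107, 108, 104, 76, 80, 80, 81, 77, 80, 75, 75, 73, 76, 75, 72, 67, 80, 108, 107, 107, 109, 109, 108, 107, 106]
230 [106, 108, 106, 106, 107, 105, 111, 103, 83, 81, 72, 79, 74, 73, 77, 75, 73, 75, 71, 74, 62, 73, 113, 111, 106, 107, 135, 190, 183, 195]
```

>>> {"name": "apply_moves", "arguments": {"steps": [[0.001,0.002,-0.03,0,0,0.021,0],[0.001,0.002,-0.03,0.128,-0.0566,0,0],[0.001,0.002,-0.03,0.128,-0.0566,0,0],[0.001,0.001,-0.03,0.128,-0.0566,0,0],[0.001,0.001,-0.03,0.128,-0.0566,0,0],[0.001,0,-0.03,0.128,-0.0566,0,0],[0,0,0,0,0,0,0],[0,0,0,0,0,0,0]]}}

```text
time_s: 3.7
tcp_pos: [579.1, -37.4, 72.5]
orientation: [[0.315, 0.913, 0.26], [0.699, -0.409, 0.587], [0.642, -0.003, -0.767]]
ft_force: [-0.1, 0.2, 0.9]
finger_gap: 42.7
grip_force: 0.0
```

```bash
python3 - <<'E'
from h import *
w=read_camera("wrist"); o=get_obs(); print(np.round(o["tcp_pos"],1),np.round(o["orientation"],3).tolist(),np.round(o["joints"],2))
p=[598.2,7.1,1.1553]
print(np.round(proj(w,T(*p,[(-146,0,26),(-5,11,84),(-5,-11,84),(0,0,84),(-60,8,26),(-60,-8,26)]))))
R=o["orientation"]; b=np.array([np.cos(p[2]),np.sin(p[2]),0]); g=T(*p,(-55,0,24))[0]
print("tool y dot b",R[:,1]@b,"tilt",np.degrees(np.arcsin(R[:,2]@b)),"d",g+19*R[:,2]-o["tcp_pos"])
cv2.imwrite("pics/w2.png",np.clip(w["image"][:,:,::-1]*1.5,0,255).astype(np.uint8))
E
```

```text
[579.4 -37.2  73. ] [[0.314, 0.913, 0.261], [0.699, -0.408, 0.587], [0.642, -0.002, -0.766]] [-0.4   0.57  1.7   0.83  1.05 -0.48]
[[319. 470.]
 [296. 171.]
 [338. 171.]
 [317. 163.]
 [305. 295.]
 [331. 295.]]
tool y dot b -0.005099640093717539 tilt 39.971759849786494 d [  1.60263978   5.14216117 -63.56976922]
```

View pics/w2.png

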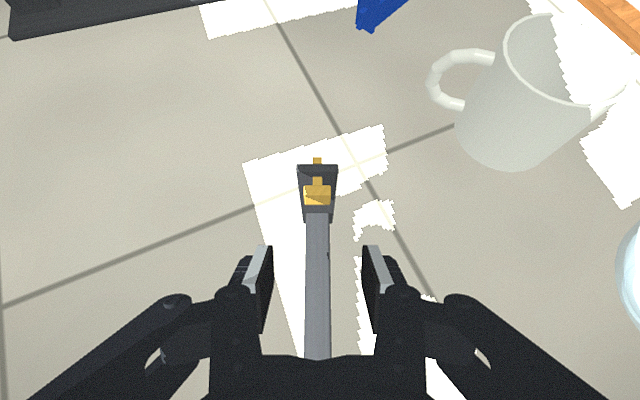

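The plate top is at (296–338, 167), centred between the fingers, as predicted. I'll descend and grip.

>>> {"name": "apply_moves", "arguments": {"steps": [[0.001,0.003,-0.03,0,0,0,0],[0.001,0.002,-0.02,0,0,0,0],[0,0,-0.012,0,0,0,0],[0,0,0,0,0,0,0],[0,0,0,0,0,0,1],[0,0,0,0,0,0,1],[0,0,0,0,0,0,1],[0,0,0,0,0,0,1],[0,0,0,0,0,0,1]], "force": 80}}

```text
time_s: 4.88
tcp_pos: [581.0, -32.6, 10.3]
orientation: [[0.315, 0.912, 0.262], [0.697, -0.409, 0.589], [0.644, -0.003, -0.765]]
ft_force: [-1.9, -1.4, 5.8]
finger_gap: 14.5
grip_force: 78.8
```

>>> {"name": "apply_moves", "arguments": {"steps": [[0,0,0.03,0,0,0,1],[0,0,0.05,0,0,0,1],[0.006,0.02,0.05,0,0,0,1],[0.006,0.04,0.023,0,0,0.057,1],[0.006,0.04,0,0,0,0.057,1],[0.006,0.04,0,0,0,0.057,1],[0.006,0.04,0,0,0,0.057,1],[0.006,0.023,0,0,0,0.057,1],[0,0,0,0,0,0,1],[0,0,0,0,0,0,1]]}}

```text
time_s: 6.12
tcp_pos: [616.3, 170.2, 162.0]
orientation: [[0.108, 0.991, 0.084], [0.758, -0.137, 0.638], [0.644, -0.005, -0.765]]
ft_force: [-0.8, -0.0, -2.5]
finger_gap: 14.3
grip_force: 78.4
```

```bash
python3 - <<'E'
from h import *
import pickle
w=read_camera("wrist"); o=get_obs(); pickle.dump((w,o),open("w3.pkl","wb"))
print(np.round(o["tcp_pos"],1),np.round(o["orientation"],3).tolist(),np.round(o["joints"],2),o["ft_force"])
cv2.imwrite("pics/w3.png",np.clip(w["image"][:,:,::-1]*1.8+10,0,255).astype(np.uint8))
rk=[533.8,305.4,1.4388]
for zz in (154,194,234): print(np.round(proj(w,T(*rk,[(0,-105,zz),(0,-95,zz),(0,-105,zz+26),(0,-95,zz+26)]))).tolist())
print(np.round(proj(w,T(*rk,[(0,-120,200),(0,-80,200),(0,80,200),(0,120,200)]))).tolist())
E
```

```text
[616.3 169.9 162.1] [[0.108, 0.991, 0.085], [0.757, -0.137, 0.638], [0.644, -0.005, -0.765]] [-0.04  0.53  1.51  0.77  1.16 -0.24] [ 0.79908645 -0.46216678 -2.98437348]
[[326.0, 80.0], [311.0, 80.0], [326.0, 47.0], [310.0, 47.0]]
[[327.0, 26.0], [309.0, 26.0], [328.0, -22.0], [307.0, -22.0]]
[[329.0, -55.0], [306.0, -55.0], [331.0, -135.0], [304.0, -135.0]]
[[355.0, 16.0], [281.0, 17.0], [-17.0, 19.0], [-92.0, 19.0]]
```

View pics/w3.png

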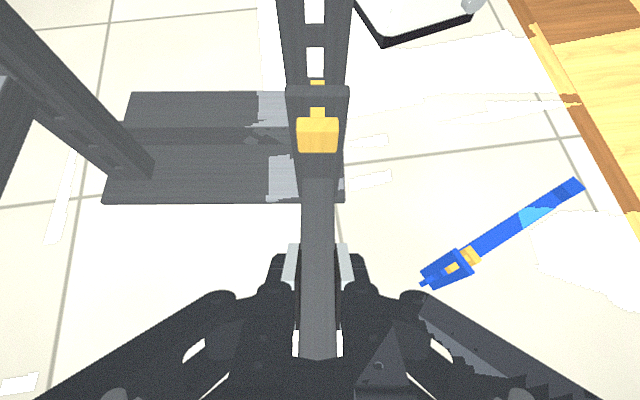

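The picture shows the slot with bottom at 154 at cols ~307–325, rows 47–78, a couple of pixels left of the prediction. The plate top is at cols 285–349, row ~90. I'll measure the edges.

```bash
python3 - <<'E'
from h import *
import pickle
w,o=pickle.load(open("w3.pkl","rb")); g=w["image"].mean(2)
for v in (6,14,20,52,60,68,75,90,94): print(v,g[v,270:362].astype(int).tolist())
print([ (v,int(g[v,316])) for v in range(15,100)])
E
```

```text
6 [192, 186, 185, 179, 189, 166, 27, 44, 49, 52, 52, 53, 51, 50, 49, 50, 51, 51, 48, 51, 50, 52, 51, 53, 50, 58, 52, 55, 51, 54, 46, 52, 48, 37, 114, 230, 246, 237, 236, 237, 236, 236, 236, 236, 235, 236, 235, 236, 234, 233, 235, 236, 241, 234, 75, 39, 49, 48, 53, 51, 52, 53, 49, 52, 49, 53, 53, 51, 48, 50, 50, 52, 54, 54, 52, 51, 54, 49, 54, 53, 54, 52, 46, 32, 28, 26, 34, 29, 29, 41, 107, 173]
14 [231, 232, 230, 231, 233, 240, 232, 23, 48, 45, 52, 46, 57, 47, 52, 47, 50, 48, 50, 56, 53, 50, 49, 50, 55, 55, 52, 56, 51, 49, 53, 53, 50, 44, 83, 196, 248, 238, 236, 236, 235, 237, 236, 235, 235, 236, 236, 236, 235, 234, 235, 235, 244, 237, 79, 38, 49, 52, 53, 52, 51, 53, 49, 49, 48, 51, 51, 49, 49, 51, 48, 50, 49, 50, 51, 53, 48, 50, 54, 49, 43, 73, 177, 243, 230, 232, 237, 211, 99, 16, 27, 32]
20 [232, 231, 230, 232, 232, 234, 243, 221, 25, 44, 53, 55, 53, 50, 53, 51, 50, 44, 53, 49, 47, 52, 53, 51, 50, 48, 50, 52, 52, 51, 50, 50, 50, 47, 38, 152, 252, 239, 235, 236, 237, 237, 238, 238, 238, 236, 236, 237, 237, 238, 238, 237, 245, 239, 21, 47, 52, 53, 51, 54, 52, 52, 52, 48, 51, 52, 51
[... 2769 characters left out ...]
, 52), (34, 46), (35, 51), (36, 50), (37, 50), (38, 52), (39, 53), (40, 52), (41, 52), (42, 53), (43, 48), (44, 51), (45, 50), (46, 27), (47, 128), (48, 236), (49, 240), (50, 235), (51, 235), (52, 233), (53, 234), (54, 234), (55, 233), (56, 233), (57, 233), (58, 234), (59, 235), (60, 233), (61, 234), (62, 234), (63, 235), (64, 234), (65, 234), (66, 234), (67, 235), (68, 233), (69, 234), (70, 234), (71, 235), (72, 235), (73, 235), (74, 238), (75, 247), (76, 194), (77, 90), (78, 46), (79, 51), (80, 108), (81, 117), (82, 115), (83, 119), (84, 98), (85, 63), (86, 57), (87, 57), (88, 61), (89, 63), (90, 60), (91, 61), (92, 56), (93, 58), (94, 58), (95, 59), (96, 54), (97, 54), (98, 52), (99, 53)]
```

```bash
cat > rel.py <<'E'
from h import *
import pickle
w,o=pickle.load(open("w3.pkl","rb"))
Rn=o["orientation"]; tz=o["tcp_pos"]
Rt=np.array([[.315,.912,.262],[.697,-.409,.589],[.644,-.003,-.765]])
p=[598.2,7.1,1.1553]; ot=np.array([598.2,7.1,0.])
Q=Rn@Rt.T
O=tz+Q@(ot-np.array([581,-32.6,10.3])); by=-Rn[:,1]; bx=np.cross(by,[0,0,1]); bx/=np.linalg.norm(bx)
print("origin",O,"yaw",np.degrees(np.arctan2(bx[1],bx[0])))
def bp(O,P): return np.array([O+bx*a+by*b+np.array([0,0,c]) for a,b,c in P])
print(proj(w,bp(O,[(-5,11,84),(-5,-11,84),(0,11,84),(0,-11,84),(7,0,78),(-60,8,26),(-60,-8,26)])).round(1).tolist())
rk=np.array([533.8,305.4,1.4388]);rx=np.array([np.cos(rk[2]),np.sin(rk[2]),0]);ry=np.array([-rx[1],rx[0],0])
E
python3 - <<'E'
from rel import *
# bracket: shift O along by and z to match plate row/centre
f=lambda q: (proj(w,bp(O+by*q[0]+bx*q[1],[(-5,0,84)]))[0]-[317.4,q2])
g=w["image"].mean(2)
for v in (180,200,220,240): print(v,g[v,290:345].astype(int).tolist())
print([(v,int(g[v,300])) for v in range(78,100)])
# post lateral
def h(q): return [proj(w,T(*rk,[(0,-100+q[0],175),])+0)[0][0]-314.8]
d=least_squares(h,[0]).x[0]; print("post lateral shift rack y",d)
home=T(*rk,(0,-100+d,140))[0]; print(home)
c=least_squares(lambda q:[proj(w,bp(O+by*q[0],[(-5,0,84)]))[0][0]-317.4],[0]).x[0]; print("bracket lateral",c)
O2=O+by*c; e=home-O2; print("along",e@rx,"lat",e@ry,"z",e[2])
E
```

```text
origin [621.69776678 212.84141783 151.75207361] yaw 82.10441258043454
[[283.6, 96.6], [350.4, 96.6], [284.2, 84.7], [349.8, 84.8], [317.1, 81.7], [298.8, 291.7], [336.2, 291.7]]
180 [105, 102, 104, 101, 107, 99, 66, 50, 49, 53, 50, 51, 60, 58, 64, 57, 56, 63, 60, 58, 60, 62, 61, 61, 62, 62, 58, 61, 56, 63, 60, 60, 59, 60, 61, 58, 57, 63, 58, 59, 62, 60, 59, 56, 51, 56, 52, 53, 63, 94, 104, 100, 99, 79, 92]
200 [59, 57, 58, 57, 57, 62, 58, 59, 56, 59, 55, 53, 61, 60, 60, 60, 61, 59, 59, 60, 62, 60, 61, 59, 60, 61, 60, 61, 63, 61, 59, 61, 58, 59, 60, 60, 58, 59, 59, 55, 56, 54, 58, 60, 52, 60, 54, 56, 60, 54, 58, 54, 58, 53, 56]
220 [148, 148, 146, 146, 147, 149, 146, 147, 147, 152, 138, 39, 58, 60, 62, 62, 59, 59, 60, 64, 62, 62, 65, 64, 61, 59, 59, 64, 61, 62, 63, 64, 62, 65, 58, 59, 59, 61, 62, 60, 62, 60, 55, 48, 87, 141, 108, 101, 108, 118, 132, 138, 137, 134, 136]
240 [151, 152, 150, 150, 151, 153, 150, 153, 153, 145, 86, 49, 53, 62, 60, 59, 62, 61, 60, 66, 62, 61, 62, 62, 63, 60, 64, 61, 58, 60, 60, 57, 62, 61, 60, 59, 64, 59, 62, 60, 61, 58, 63, 54, 66, 114, 153, 150, 138, 113, 101, 104, 108, 128, 138]
[(78, 56), (79, 52), (80, 52), (81, 55), (82, 51), (83, 52), (84, 48), (85, 57), (86, 62), (87, 58), (88, 59), (89, 59), (90, 64), (91, 59), (92, 60), (93, 61), (94, 60), (95, 56), (96, 56), (97, 50), (98, 53), (99, 52)]
post lateral shift rack y 1.9222875463420452
[631.02454678 292.49166228 140.        ]
bracket lateral -0.13522588294089075
along 80.1856912248656 lat 1.3726111843368216 z -11.751424121478408
```

>>> {"name": "apply_moves", "arguments": {"steps": [[0.002,0.025,0.001,0,0,0.002,1],[0.003,0.025,0,0,0,0.002,1],[0.002,0.013,0,0,0,0,1],[0,0,0,0,0,0,1]]}}

```text
time_s: 6.68
tcp_pos: [623.4, 233.6, 163.2]
orientation: [[0.104, 0.991, 0.082], [0.758, -0.132, 0.639], [0.644, -0.004, -0.765]]
ft_force: [-0.4, -0.1, -2.0]
finger_gap: 14.6
grip_force: 78.5
```

```bash
python3 - <<'E'
from h import *
import pickle
w=read_camera("wrist"); o=get_obs(); pickle.dump((w,o),open("w3.pkl","wb"))
import rel; from rel import *
g=w["image"].mean(2)
for v in (4,12,20,40,90): print(v,g[v,270:362].astype(int).tolist())
home=np.array([631.0,292.5,140.]); e=home-O; print("along",e@rx,"lat",e@ry,"z",e[2],o["ft_force"],o["tcp_pos"])
K,r,t=cam(w);print("cam",-cv2.Rodrigues(r)[0].T@t)
cv2.imwrite("pics/w4.png",np.clip(w["image"][:240,200:440,::-1]*1.8+10,0,255).astype(np.uint8).repeat(2,0).repeat(2,1))
E
```

```text
origin [628.62788281 276.08158455 152.83891421] yaw 82.39701057842142
[[283.8, 97.5], [350.6, 97.6], [284.5, 85.7], [350.0, 85.7], [317.3, 82.5], [299.0, 292.4], [336.3, 292.4]]
4 [52, 50, 50, 46, 50, 48, 51, 50, 48, 52, 52, 49, 51, 54, 51, 49, 53, 52, 52, 47, 51, 48, 54, 53, 49, 49, 50, 49, 49, 51, 42, 68, 124, 130, 169, 245, 239, 235, 235, 234, 234, 235, 233, 234, 234, 235, 233, 233, 233, 234, 234, 232, 231, 232, 233, 233, 233, 232, 231, 233, 230, 232, 241, 231, 18, 42, 51, 45, 50, 53, 52, 48, 49, 53, 50, 56, 46, 55, 49, 54, 46, 51, 50, 51, 48, 51, 52, 51, 49, 52, 49, 48]
12 [53, 47, 52, 52, 46, 50, 51, 49, 53, 51, 45, 52, 48, 52, 50, 54, 51, 48, 52, 51, 52, 52, 47, 51, 51, 51, 48, 47, 54, 52, 41, 58, 168, 248, 236, 233, 233, 233, 234, 231, 233, 234, 233, 233, 232, 233, 233, 234, 235, 232, 232, 234, 234, 232, 233, 232, 232, 231, 232, 232, 231, 234, 236, 180, 27, 44, 49, 50, 48, 54, 50, 54, 53, 49, 51, 51, 46, 48, 50, 49, 57, 51, 50, 49, 51, 47, 52, 48, 47, 52, 51, 51]
20 [48, 50, 49, 47, 49, 52, 50, 48, 52, 53, 53, 48, 51, 52, 52, 52, 47, 53, 53, 50, 53, 50, 50, 51, 52, 51, 52, 49,
[... 557 characters left out ...]
, 241, 238, 126, 34, 50, 48, 52, 57, 52, 48, 54, 55, 55, 46, 49, 54, 48, 53, 54, 52, 48, 56, 49, 51, 50, 49, 55, 48, 49, 50, 52, 51]
90 [23, 48, 49, 53, 54, 53, 53, 53, 51, 52, 54, 52, 53, 56, 50, 55, 56, 61, 64, 56, 61, 59, 58, 62, 57, 58, 61, 57, 55, 58, 58, 59, 60, 60, 61, 57, 57, 56, 58, 59, 66, 63, 63, 60, 60, 63, 58, 59, 56, 63, 60, 62, 65, 57, 56, 61, 58, 58, 57, 63, 61, 62, 62, 58, 60, 59, 61, 60, 59, 53, 58, 62, 60, 58, 63, 63, 62, 55, 57, 53, 50, 55, 53, 56, 52, 57, 52, 52, 50, 54, 54, 54]
along 16.587796044246083 lat -0.19059954719665814 z -12.838914209160976 [-0.08219756 -0.961844   -2.08376356] [623.46296313 233.1145873  163.17191392]
cam [618.72474829 199.24376771 320.85201931]
```

View pics/w4.png

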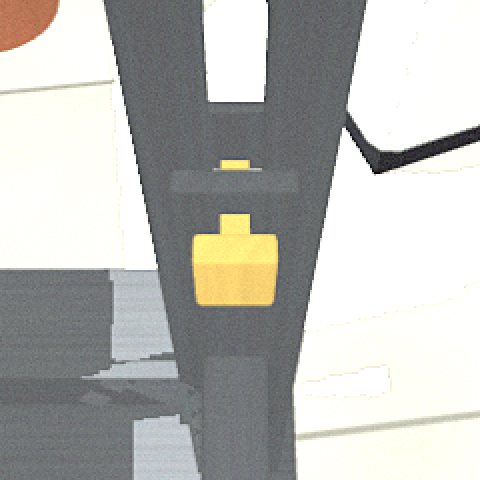

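The slot centre column (317.7) matches the plate centre (317.4), so it's aligned. Pushing in now.

>>> {"name": "apply_moves", "arguments": {"steps": [[0.0005,0.004,0,0,0,0,1],[0.0005,0.004,0,0,0,0,1],[0.0005,0.004,0,0,0,0,1],[0,0,0,0,0,0,1]], "force": 110}}

```text
time_s: 7.22
tcp_pos: [625.1, 245.4, 163.1]
orientation: [[0.104, 0.991, 0.082], [0.758, -0.132, 0.638], [0.644, -0.004, -0.765]]
ft_force: [-0.5, -5.3, -3.7]
finger_gap: 13.8
grip_force: 109.5
```

>>> {"name": "apply_moves", "arguments": {"steps": [[0.0003,0.002,0,0,0,0,1],[0,0.001,0,0,0,0,1],[0,0,0,0,0,0,1]]}}

```text
time_s: 7.6
tcp_pos: [625.5, 248.1, 163.0]
orientation: [[0.104, 0.991, 0.082], [0.758, -0.133, 0.638], [0.644, -0.004, -0.765]]
ft_force: [-1.2, -6.9, -2.8]
finger_gap: 13.7
grip_force: 109.5
```

>>> {"name": "apply_moves", "arguments": {"steps": [[0,0.001,0,0,0,0,1],[0,0,0,0,0,0,1]]}}

```text
time_s: 7.85
tcp_pos: [625.5, 248.6, 163.1]
orientation: [[0.104, 0.991, 0.082], [0.759, -0.133, 0.638], [0.643, -0.004, -0.766]]
ft_force: [-1.1, -10.7, -1.4]
finger_gap: 13.6
grip_force: 110.3
```

>>> {"name": "apply_moves", "arguments": {"steps": [[0,0,-0.003,0,0,0,1],[0,0,-0.003,0,0,0,1],[0,0,-0.002,0,0,0,1],[0,0,0,0,0,0,1]]}}

```text
time_s: 8.35
tcp_pos: [626.0, 248.5, 155.8]
orientation: [[0.104, 0.991, 0.084], [0.758, -0.134, 0.638], [0.644, -0.003, -0.765]]
ft_force: [-1.0, -12.4, 0.5]
finger_gap: 13.7
grip_force: 110.6
```

>>> {"name": "apply_moves", "arguments": {"steps": [[0,-0.0003,-0.0015,0,0,0,1],[0,0,-0.0015,0,0,0,1],[0,0,0,0,0,0,1]]}}

```text
time_s: 8.72
tcp_pos: [625.8, 248.7, 152.5]
orientation: [[0.104, 0.991, 0.083], [0.758, -0.133, 0.638], [0.644, -0.003, -0.765]]
ft_force: [1.2, -7.1, -2.2]
finger_gap: 13.4
grip_force: 110.1
```

>>> {"name": "apply_moves", "arguments": {"steps": [[0,0,-0.001,0,0,0,1],[0,0,-0.001,0,0,0,1],[0,0,0,0,0,0,1]]}}

```text
time_s: 9.1
tcp_pos: [625.8, 248.6, 150.8]
orientation: [[0.104, 0.991, 0.083], [0.758, -0.133, 0.638], [0.644, -0.003, -0.765]]
ft_force: [-0.7, -8.2, 0.2]
finger_gap: 13.4
grip_force: 110.6
```

>>> {"name": "apply_moves", "arguments": {"steps": [[0,0,-0.001,0,0,0,1],[0,0,0,0,0,0,1]]}}

```text
time_s: 9.35
tcp_pos: [625.9, 248.7, 150.2]
orientation: [[0.103, 0.991, 0.084], [0.758, -0.133, 0.639], [0.644, -0.003, -0.765]]
ft_force: [-0.7, -9.1, 4.1]
finger_gap: 13.6
grip_force: 111.3
```

>>> {"name": "apply_moves", "arguments": {"steps": [[0,0,-0.001,0,0,0,1],[0,0,0,0,0,0,1]]}}

```text
time_s: 9.6
tcp_pos: [626.0, 248.6, 149.9]
orientation: [[0.103, 0.991, 0.084], [0.758, -0.133, 0.639], [0.645, -0.002, -0.765]]
ft_force: [-4.9, -11.5, 9.5]
finger_gap: 13.6
grip_force: 112.1
```

```bash
cat > tong.py <<'E'
from h import *
import pickle
def blob(w):
    a=w["image"].astype(int); m=(a[:,:,0]-a[:,:,2]>60)&(a[:,:,0]>90)
    m[:, :290]=0; m[:,345:]=0; m[180:]=0
    rows=np.where(m.any(1))[0]
    return [(int(v),int(m[v].sum())) for v in rows]
E
python3 - <<'E'
from tong import *
w0,o0=pickle.load(open("w3.pkl","rb")); print(blob(w0))
w=read_camera("wrist"); print(blob(w)); g=w["image"].mean(2); 
for gg in (w0["image"].mean(2),g): print(gg[75:160,300].astype(int).tolist())
E
```

```text
[(80, 13), (81, 13), (82, 13), (83, 13), (84, 4), (107, 14), (108, 15), (109, 14), (110, 14), (111, 14), (112, 15), (113, 14), (114, 14), (115, 14), (116, 14), (117, 38), (118, 41), (119, 41), (120, 41), (121, 42), (122, 42), (123, 42), (124, 42), (125, 42), (126, 42), (127, 42), (128, 42), (129, 43), (130, 42), (131, 42), (132, 42), (133, 42), (134, 41), (135, 41), (136, 41), (137, 41), (138, 41), (139, 40), (140, 40), (141, 40), (142, 40), (143, 39), (144, 39), (145, 39), (146, 39), (147, 39), (148, 39), (149, 38), (150, 37), (151, 37)]
[(108, 14), (109, 14), (110, 14), (111, 14), (112, 14), (113, 14), (114, 14), (115, 14), (116, 14), (117, 15), (118, 41), (119, 41), (120, 42), (121, 42), (122, 42), (123, 42), (124, 42), (125, 42), (126, 43), (127, 43), (128, 43), (129, 43), (130, 43), (131, 43), (132, 42), (133, 41), (134, 41), (135, 41), (136, 41), (137, 41), (138, 41), (139, 41), (140, 41), (141, 41), (142, 40), (143, 39), (144, 39), (145, 39), (146, 39), (147, 39), (148, 39), (149, 39), (150, 37), (151, 37), (152, 35)]
[49, 53, 54, 53, 48, 50, 51, 51, 53, 51, 54, 58, 59, 56, 56, 58, 57, 62, 60, 60, 60, 55, 47, 53, 51, 47, 53, 50, 52, 53, 53, 50, 53, 55, 51, 54, 55, 55, 54, 50, 50, 45, 99, 119, 118, 116, 121, 121, 120, 118, 117, 121, 118, 116, 113, 120, 110, 105, 102, 102, 103, 103, 104, 100, 108, 102, 99, 106, 105, 103, 103, 103, 103, 97, 102, 100, 108, 78, 54, 51, 52, 53, 52, 55, 51]
[50, 51, 53, 54, 51, 52, 52, 53, 56, 54, 56, 59, 61, 57, 60, 60, 60, 61, 58, 61, 60, 60, 54, 50, 51, 50, 55, 48, 56, 49, 54, 47, 55, 52, 55, 58, 52, 53, 48, 47, 47, 48, 67, 110, 119, 117, 116, 121, 121, 120, 116, 117, 116, 117, 115, 116, 115, 109, 102, 101, 101, 106, 105, 102, 104, 101, 103, 101, 105, 104, 101, 102, 100, 102, 103, 100, 107, 98, 62, 46, 49, 52, 54, 51, 54]
```

The tongue knob is back where it was when out, so it has snapped. I'll ease the push and press the last bit down.

>>> {"name": "apply_moves", "arguments": {"steps": [[0,-0.0004,-0.0007,0,0,0,1],[0,0,-0.0005,0,0,0,1],[0,0,0,0,0,0,1]]}}

```text
time_s: 10.02
tcp_pos: [626.2, 248.6, 149.7]
orientation: [[0.102, 0.991, 0.084], [0.757, -0.132, 0.64], [0.645, -0.001, -0.764]]
ft_force: [-6.9, -12.4, 14.9]
finger_gap: 13.5
grip_force: 112.6
```

>>> {"name": "apply_moves", "arguments": {"steps": [[0.0003,0,-0.001,0,0,0,1],[0,0,0,0,0,0,1]]}}

```text
time_s: 10.28
tcp_pos: [626.4, 248.5, 149.4]
orientation: [[0.101, 0.991, 0.084], [0.757, -0.132, 0.64], [0.646, -0.001, -0.763]]
ft_force: [-12.0, -14.9, 20.4]
finger_gap: 13.9
grip_force: 113.8
```

>>> {"name": "apply_moves", "arguments": {"steps": [[-0.001,-0.0007,-0.0007,0,0,0,1],[0,0,0,0,0,0,1]]}}

```text
time_s: 10.52
tcp_pos: [626.1, 248.5, 149.4]
orientation: [[0.101, 0.991, 0.086], [0.756, -0.133, 0.641], [0.647, 0.001, -0.763]]
ft_force: [-5.0, -7.3, 20.0]
finger_gap: 14.1
grip_force: 112.4
```

>>> {"name": "apply_moves", "arguments": {"steps": [[-0.0005,-0.0004,-0.001,0,0,0,1],[0,0,0,0,0,0,1]]}}

```text
time_s: 10.78
tcp_pos: [626.1, 248.5, 149.2]
orientation: [[0.1, 0.991, 0.088], [0.755, -0.133, 0.642], [0.648, 0.002, -0.762]]
ft_force: [-2.1, -4.0, 22.9]
finger_gap: 13.4
grip_force: 112.7
```

```bash
python3 - <<'E'
from tong import *
w=read_camera("wrist"); o=get_obs(); pickle.dump((w,o),open("w3.pkl","wb")); print(blob(w)[0],blob(w)[-1])
g=w["image"].mean(2)
for c in (296,305,328,338): print(c,g[30:112,c].astype(int).tolist())
rk=[533.8,305.4,1.4388]
for dl in (0,):
  b=T(*rk,[(0,-98,234),(3,-98,234),(-5,-98,224),(0,-98,224),(-5,-109,224),(-5,-87,224),(0,-98,220),(0,-103,240),(0,-93,240),(0,-118,240),(0,-78,240)])
  print(np.round(proj(w,b),1).tolist())
E
```

```text
(108, 14) (152, 35)
296 [54, 58, 50, 53, 57, 52, 54, 53, 55, 50, 52, 54, 54, 48, 53, 50, 54, 55, 53, 55, 55, 56, 53, 58, 49, 49, 54, 51, 54, 58, 52, 53, 56, 52, 49, 52, 52, 52, 56, 52, 50, 48, 54, 50, 51, 53, 49, 53, 49, 51, 52, 52, 54, 51, 53, 56, 61, 59, 56, 59, 57, 58, 62, 57, 56, 60, 57, 52, 52, 54, 53, 50, 55, 50, 52, 51, 52, 52, 54, 54, 54, 53]
305 [232, 233, 235, 235, 238, 198, 165, 216, 239, 238, 239, 236, 237, 238, 239, 239, 239, 250, 197, 88, 45, 58, 58, 57, 59, 56, 50, 52, 52, 55, 55, 51, 54, 54, 50, 55, 56, 56, 49, 53, 52, 51, 50, 55, 52, 51, 54, 53, 51, 52, 52, 53, 58, 54, 54, 51, 60, 57, 60, 59, 54, 60, 62, 58, 58, 58, 58, 54, 50, 55, 53, 56, 52, 52, 54, 49, 52, 51, 53, 55, 52, 57]
328 [231, 233, 232, 187, 165, 221, 236, 236, 234, 235, 235, 235, 235, 235, 234, 234, 237, 247, 195, 87, 51, 57, 59, 58, 64, 57, 54, 49, 55, 51, 57, 50, 53, 48, 53, 49, 53, 50, 55, 49, 52, 53, 57, 49, 50, 53, 54, 52, 53, 50, 55, 55, 55, 52, 55, 55, 63, 57, 60, 58, 61, 62, 58, 61, 60, 61, 60, 52, 51, 52, 50, 51, 56, 52, 53, 51, 55, 56, 48, 53, 54, 51]
338 [51, 52, 53, 49, 45, 52, 50, 53, 50, 52, 49, 51, 49, 51, 54, 51, 52, 50, 48, 49, 54, 53, 52, 54, 50, 48, 53, 54, 54, 49, 52, 59, 49, 55, 49, 52, 54, 53, 54, 52, 52, 49, 53, 53, 53, 52, 54, 51, 51, 51, 52, 46, 50, 55, 50, 57, 62, 57, 59, 53, 57, 63, 58, 64, 62, 62, 63, 58, 52, 51, 56, 47, 55, 58, 53, 55, 55, 54, 54, 53, 52, 56]
[[316.9, 55.2], [316.9, 48.0], [316.9, 91.0], [316.9, 79.3], [350.3, 91.0], [283.5, 91.0], [316.9, 87.9], [334.3, 38.4], [299.7, 38.3], [386.0, 38.4], [247.9, 38.2]]
```

>>> {"name": "apply_moves", "arguments": {"steps": [[-0.0002,-0.0003,-0.0015,0,0,0,1],[0,0,0,0,0,0,1]]}}

```text
time_s: 11.08
tcp_pos: [626.1, 248.4, 148.9]
orientation: [[0.099, 0.991, 0.089], [0.754, -0.133, 0.643], [0.649, 0.003, -0.761]]
ft_force: [-4.8, -4.4, 29.6]
finger_gap: 13.7
grip_force: 113.7
```

>>> {"name": "apply_moves", "arguments": {"steps": [[-0.0002,-0.0003,-0.0015,0,0,0,1],[0,0,0,0,0,0,1]]}}

```text
time_s: 11.32
tcp_pos: [626.2, 248.4, 148.7]
orientation: [[0.098, 0.991, 0.09], [0.754, -0.133, 0.644], [0.65, 0.004, -0.76]]
ft_force: [-6.7, -6.2, 38.4]
finger_gap: 14.0
grip_force: 114.6
```

>>> {"name": "apply_moves", "arguments": {"steps": [[0.0003,0.0002,0.003,0,0,0,1],[0,0,0.002,0,0,0,1],[0,0,0,0,0,0,1]]}}

```text
time_s: 11.7
tcp_pos: [625.6, 248.5, 149.6]
orientation: [[0.101, 0.991, 0.087], [0.756, -0.133, 0.641], [0.647, 0.001, -0.762]]
ft_force: [4.4, 4.2, 10.2]
finger_gap: 13.6
grip_force: 110.5
```

>>> {"name": "apply_moves", "arguments": {"steps": [[-0.0003,-0.0003,0.001,0,0,0,1],[0,0,0,0,0,0,0.2],[0,0,0,0,0,0,0],[0,0,0,0,0,0,0],[-0.003,-0.022,0,0,0,0,0],[-0.005,-0.032,0.018,0,0,0,0],[-0.006,-0.037,0.025,0,0,0,0],[-0.006,-0.037,0.025,0,0,0,0],[0,0,0,0,0,0,0]]}}

```text
time_s: 12.82
tcp_pos: [604.3, 116.0, 217.3]
orientation: [[0.104, 0.991, 0.087], [0.758, -0.136, 0.638], [0.644, -0.001, -0.765]]
ft_force: [-0.1, 0.6, -0.4]
finger_gap: 42.7
grip_force: 0.0
```

```bash
python3 - <<'E'
from tong import *
w=read_camera("wrist"); o=get_obs(); t=read_camera("top"); pickle.dump((w,o,t),open("w5.pkl","wb"))
print(o["tcp_pos"],o["ft_force"])
rk=[533.8,305.4,1.4388]
A=cv2.resize(w["image"][0:240,200:520,::-1],None,fx=2.4,fy=2.4)
A=np.clip(A*1.8+10,0,255).astype(np.uint8)
P=[(0,-98,234),(3,-98,234),(-5,-98,224),(0,-98,224),(-146,-98,166),(-168,-98,176),(-5,-98,218)]
q=proj(w,T(*rk,P)); print(np.round(q,1).tolist())
cv2.imwrite("pics/w5.png",A)
R=least_squares(lambda x:0*x,[0.])
for d in silhouettes("top","rail"):
    m=d["mask"].astype(np.uint8); r=cv2.minAreaRect(np.argwhere(m)[:,::-1].astype(np.float32)); b=onplane(t,cv2.boxPoints(r),14)[:,:2]; print(d["conf"],b.round(0).tolist(),b.mean(0))
E
```

```text
[603.87761621 117.45824689 215.95017259] [ 0.49660784 -0.72320691 -0.70427   ]
[[322.1, -11.9], [322.0, -14.9], [321.9, 7.4], [321.9, 2.5], [322.8, 229.5], [323.4, 258.2], [321.8, 15.4]]
0.71 [[621.0, -337.0], [623.0, -359.0], [354.0, -376.0], [352.0, -355.0]] [ 487.47087453 -356.72447627]
```

View pics/w5.png

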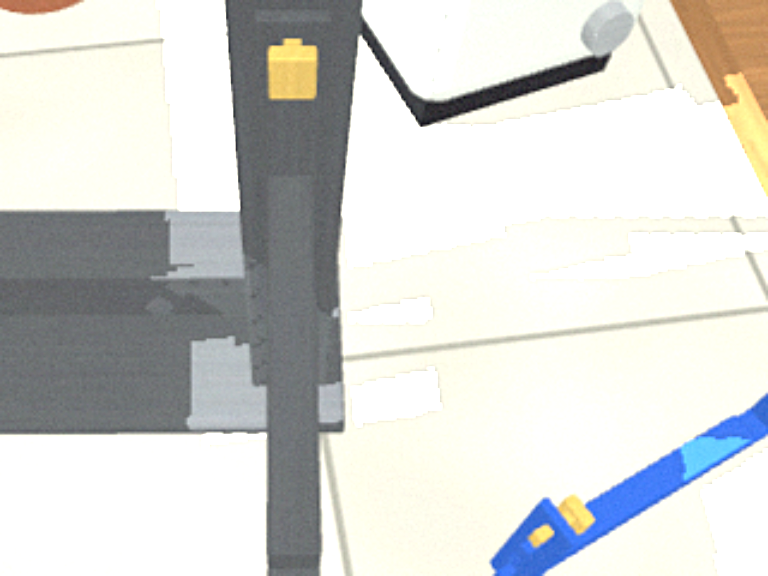

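The bracket hangs level in the slots: plate top at crop rows 8–22 and tongue knob at (292,70), both within about 1 mm of the predicted home position. Now I'll back away, straighten the tool and go above the rail.

>>> {"name": "apply_moves", "arguments": {"steps": [[-0.01,-0.05,0.01,0,0,0,0],[-0.01,-0.055,0.01,0,0,0,0],[-0.01,-0.04,0,-0.139,0.0185,0,0],[-0.01,-0.04,0,-0.139,0.0185,0,-0.5],[-0.01,-0.04,0,-0.139,0.0185,0,-1],[-0.01,-0.04,0,-0.139,0.0185,0,-1],[-0.01,-0.04,0,-0.139,0.0185,0,-1],[-0.01,-0.035,0,0,0,-0.153,-1],[-0.01,-0.035,-0.02,0,0,-0.153,-1],[-0.01,-0.035,-0.02,0,0,-0.153,-1],[-0.008,-0.035,-0.02,0,0,-0.153,-1],[-0.008,-0.028,-0.02,0,0,-0.153,-1]]}}

```text
time_s: 14.48
tcp_pos: [487.5, -354.1, 153.6]
orientation: [[0.786, 0.618, -0.004], [0.618, -0.786, 0.003], [-0.002, -0.005, -1.0]]
ft_force: [0.8, -0.5, -0.2]
finger_gap: 85.5
grip_force: 0.0
```

>>> {"name": "apply_moves", "arguments": {"steps": [[0,0,0,0,0,-0.153,-1],[0,0,0,0,0,-0.153,-1],[0,0,0,0,0,-0.153,-1],[0,0,0,0,0,-0.15,-1],[0,0,0,0,0,0,-1],[0,0,0,0,0,0,-1]]}}

```text
time_s: 15.22
tcp_pos: [487.9, -353.4, 154.9]
orientation: [[0.998, 0.066, -0.002], [0.066, -0.998, 0.004], [-0.002, -0.004, -1.0]]
ft_force: [-0.3, -0.1, -0.7]
finger_gap: 85.3
grip_force: 0.0
```

```bash
python3 - <<'E'
from h import *
import pickle
w=read_camera("wrist"); o=get_obs(); pickle.dump((w,o),open("w6.pkl","wb"))
print(np.round(o["tcp_pos"],1),np.round(o["orientation"],3).tolist(),np.round(o["joints"],2))
t=pickle.load(open("w5.pkl","rb"))[2]
for d in silhouettes("wrist","rail"):
    m=d["mask"].astype(np.uint8); rr=cv2.minAreaRect(np.argwhere(m)[:,::-1].astype(np.float32)); b=onplane(w,cv2.boxPoints(rr),14); print("w",d["conf"],m.sum(),cv2.boxPoints(rr).round().tolist(),b[:,:2].round(1).tolist(),b.mean(0).round(1))
print(proj(w,[[353,-365.5,11],[487.5,-356.7,11],[622,-348,11]]).round())
E
```

```text
[ 487.8 -353.5  155. ] [[0.998, 0.065, -0.002], [0.065, -0.998, 0.004], [-0.002, -0.004, -1.0]] [-0.69  0.49  1.45  0.    1.21  0.82]
w 0.63 4717 [[310.0, 21.0], [336.0, 21.0], [336.0, 318.0], [310.0, 318.0]] [[621.8, -338.0], [623.2, -358.5], [347.4, -381.4], [345.5, -354.4]] [ 484.5 -358.1   14. ]
[[321. 311.]
 [322. 186.]
 [323.  23.]]
```

>>> {"name": "apply_moves", "arguments": {"steps": [[0,-0.002,-0.05,0,0,0,-1],[0,-0.001,-0.05,0,0,0,-0.5],[0,0,-0.04,0,0,0,-0.3],[0,0,-0.011,0,0,0,0],[0,0,0,0,0,0,1],[0,0,0,0,0,0,1],[0,0,0,0,0,0,1],[0,0,0,0,0,0,1],[0,0,0,0,0,0,1]], "force": 60}}

```text
time_s: 16.45
tcp_pos: [488.5, -357.5, 6.3]
orientation: [[0.998, 0.062, 0.001], [0.062, -0.998, 0.001], [0.001, -0.001, -1.0]]
ft_force: [-0.7, 1.4, 7.4]
finger_gap: 11.2
grip_force: 59.3
```

>>> {"name": "apply_moves", "arguments": {"steps": [[0,0,0.015,0,0,0,1],[0,0,0.03,0,0,0,1],[0,0,0.045,0,0,0,1],[0,0,0.05,0,0,0,1],[0,0.02,0.05,0,0,0,1],[0,0.03,0.03,0,0,-0.05,1],[0,0.035,0.01,0,0,-0.05,1],[0.003,0.035,0,0,0,-0.05,1],[0.003,0.035,0,0,0,-0.045,1],[0.003,0.035,0,0,0,0,1],[0.003,0.035,0,0,0,0,1],[0.003,0.035,0,0,0,0,1]]}}

```text
time_s: 17.95
tcp_pos: [502.5, -95.6, 235.5]
orientation: [[0.991, -0.133, 0.0], [-0.133, -0.991, 0.003], [-0.0, -0.003, -1.0]]
ft_force: [1.4, -0.7, -1.3]
finger_gap: 11.3
grip_force: 58.7
```

>>> {"name": "apply_moves", "arguments": {"steps": [[0.002,0.03,0,0.108,-0.0144,0,1],[0.002,0.03,0,0.108,-0.0144,0,1],[0.002,0.03,0,0.108,-0.0144,0,1],[0.002,0.03,0,0.108,-0.0144,0,1],[0,0.02,0,0,0,0,1],[0,0,0,0,0,0,1],[0,0,0,0,0,0,1]]}}

```text
time_s: 18.82
tcp_pos: [510.7, 42.8, 235.0]
orientation: [[0.991, -0.12, 0.055], [-0.132, -0.897, 0.421], [-0.001, -0.425, -0.905]]
ft_force: [0.0, -0.2, -1.1]
finger_gap: 11.3
grip_force: 58.8
```

```bash
python3 - <<'E'
from h import *
import pickle
w=read_camera("wrist"); o=get_obs(); t=read_camera("top"); s=read_camera("scene"); pickle.dump((w,o,t,s),open("w7.pkl","wb"))
print(np.round(o["tcp_pos"],1),np.round(o["orientation"],3).tolist(),np.round(o["joints"],2))
R=o["orientation"]
for k,c in (("wrist",w),("top",t),("scene",s)):
  ax=o["tcp_pos"]-4.7*R[:,2]
  print(k,"pred",proj(c,[ax-135*R[:,0],ax,ax+135*R[:,0]]).round().tolist())
  for d in silhouettes(k,"rail")[:2]:
    m=d["mask"].astype(np.uint8); rr=cv2.minAreaRect(np.argwhere(m)[:,::-1].astype(np.float32)); print(d["conf"],m.sum(),cv2.boxPoints(rr).round().tolist())
E
```

```text
[510.7  42.7 234.9] [[0.991, -0.12, 0.056], [-0.132, -0.897, 0.421], [-0.001, -0.425, -0.905]] [-0.19  0.21  1.68  0.45  1.31  1.38]
wrist pred [[318.0, 464.0], [318.0, 263.0], [319.0, -78.0]]
0.68 10942 [[299.0, 0.0], [335.0, 0.0], [335.0, 358.0], [299.0, 358.0]]
top pred [[236.0, 293.0], [246.0, 234.0], [256.0, 178.0]]
0.94 378 [[223.0, 291.0], [250.0, 176.0], [261.0, 179.0], [233.0, 294.0]]
scene pred [[349.0, 117.0], [354.0, 148.0], [359.0, 183.0]]
0.61 176 [[351.0, 148.0], [358.0, 147.0], [362.0, 184.0], [355.0, 185.0]]
```

```bash
python3 - <<'E'
from h import *
import pickle
w,o,t,s=pickle.load(open("w7.pkl","rb"))
t=read_camera("top");w=read_camera("wrist")
m=silhouettes("top","rail")[0]["mask"]
for v in range(174,298,8):
    c=np.where(m[v])[0]
    print(v,(c.min(),c.max()) if len(c) else None,end="; ")
print()
m=silhouettes("wrist","rail")[0]["mask"]
for v in range(0,360,30):
    c=np.where(m[v])[0]
    print(v,(c.min(),c.max()) if len(c) else None,end="; ")
R=o["orientation"];ax=o["tcp_pos"]-4.7*R[:,2]
print(proj(t,[ax+k*R[:,0] for k in (-125,-80,-40,0,40,80,125)]).round(1).tolist())
print(proj(w,[ax+k*R[:,0] for k in (-80,-40,0,40,80)]).round(1).tolist())
E
```

```text
174 None; 182 (np.int64(250), np.int64(259)); 190 (np.int64(251), np.int64(256)); 198 (np.int64(250), np.int64(254)); 206 (np.int64(248), np.int64(253)); 214 (np.int64(247), np.int64(251)); 222 (np.int64(245), np.int64(248)); 230 None; 238 None; 246 (np.int64(241), np.int64(242)); 254 None; 262 None; 270 None; 278 None; 286 None; 294 None; 
0 (np.int64(299), np.int64(336)); 30 (np.int64(299), np.int64(334)); 60 (np.int64(300), np.int64(335)); 90 (np.int64(300), np.int64(334)); 120 (np.int64(301), np.int64(334)); 150 (np.int64(301), np.int64(334)); 180 (np.int64(302), np.int64(333)); 210 (np.int64(301), np.int64(332)); 240 (np.int64(302), np.int64(333)); 270 (np.int64(306), np.int64(329)); 300 (np.int64(305), np.int64(330)); 330 (np.int64(305), np.int64(331)); [[236.4, 288.8], [239.9, 269.0], [243.0, 251.6], [246.0, 234.5], [249.0, 217.5], [252.0, 200.7], [255.3, 182.1]]
[[317.7, 393.8], [317.8, 333.2], [317.8, 263.3], [317.8, 181.9], [317.9, 85.8]]
```

>>> {"name": "apply_moves", "arguments": {"steps": [[0,0.035,0,0,0,0,1],[0.001,0.04,0,0,0,0,1],[0,0.03,0,0,0,0,1],[0,0.005,-0.025,0,0,0,1],[0,0,-0.02,0,0,0,1],[0,0,0,0,0,0,1],[0,0,0,0,0,0,1]]}}

```text
time_s: 20.2
tcp_pos: [512.1, 153.1, 190.3]
orientation: [[0.991, -0.12, 0.056], [-0.133, -0.897, 0.422], [-0.001, -0.425, -0.905]]
ft_force: [0.5, 0.2, -0.8]
finger_gap: 11.3
grip_force: 58.9
```

```bash
python3 - <<'E'
from h import *
import pickle
w=read_camera("wrist"); o=get_obs(); t=read_camera("top"); s=read_camera("scene"); pickle.dump((w,o,t,s),open("w8.pkl","wb"))
print(np.round(o["tcp_pos"],1),np.round(o["orientation"],3).tolist(),o["ft_force"])
R=o["orientation"];ax=o["tcp_pos"]-4.7*R[:,2]
rk=[533.8,305.4,1.4388]
for q in (-98,102):
  print(proj(w,T(*rk,[(-146,q-8,166),(-146,q+8,166),(-100,q-8,166),(-100,q+8,166),(-170,q-8,176),(-170,q+8,176)])).round().tolist())
print(proj(w,[ax+k*R[:,0] for k in (-135,-100,-80,0,80,100,135)]).round(1).tolist())
g=w["image"].mean(2)
for v in (10,20,30,40): print(v,g[v,200:420:2].astype(int).tolist())
d=silhouettes("wrist","bracket")
for x in d: print(x["conf"],x["point"],x["mask"].sum(),cv2.boundingRect(x["mask"].astype(np.uint8)))
E
```

```text
[512.2 153.1 190.4] [[0.991, -0.12, 0.056], [-0.133, -0.897, 0.422], [-0.0, -0.425, -0.905]] [-0.42041775 -0.49350283 -1.41911101]
[[325.0, 27.0], [324.0, 64.0], [245.0, 35.0], [247.0, 68.0], [368.0, 17.0], [366.0, 59.0]]
[[323.0, 368.0], [323.0, 387.0], [264.0, 346.0], [265.0, 364.0], [353.0, 394.0], [352.0, 414.0]]
[[317.5, 464.4], [317.6, 420.5], [317.6, 393.1], [317.7, 262.8], [317.9, 85.8], [317.9, 31.1], [318.0, -78.0]]
10 [132, 134, 132, 133, 135, 133, 131, 126, 191, 229, 230, 227, 226, 236, 120, 132, 133, 132, 130, 133, 105, 103, 135, 132, 129, 129, 129, 131, 132, 131, 133, 129, 132, 132, 131, 132, 131, 134, 130, 132, 130, 132, 132, 130, 130, 126, 131, 128, 132, 124, 104, 105, 112, 112, 114, 116, 120, 123, 129, 126, 123, 119, 118, 114, 114, 106, 109, 101, 132, 126, 131, 133, 131, 131, 131, 129, 132, 130, 130, 131, 132, 130, 131, 131, 133, 132, 137, 134, 133, 135, 133, 135, 134, 137, 132, 135, 138, 136, 138, 138, 137, 136, 138, 137, 137, 136, 137, 136, 137, 137]
20 [134, 131, 134, 133, 133, 134, 133, 136, 130, 123, 239, 230, 230, 235, 120, 132, 134, 130, 133, 138, 134, 102, 10
[... 796 characters left out ...]
, 135, 132, 133, 133, 135, 134, 137, 137, 136, 139, 132, 50, 48, 52, 50, 53, 56, 57, 57, 58, 69, 141, 125, 119, 112, 105, 100, 102, 100, 96, 96, 98, 103, 112, 120, 131, 138]
40 [247, 130, 145, 145, 149, 125, 108, 108, 91, 85, 76, 64, 87, 68, 58, 71, 77, 83, 91, 92, 94, 93, 96, 95, 95, 96, 95, 95, 83, 58, 57, 57, 55, 55, 59, 58, 59, 56, 57, 59, 56, 57, 56, 54, 58, 57, 71, 93, 100, 99, 107, 108, 112, 113, 115, 118, 121, 125, 132, 129, 123, 122, 117, 117, 113, 114, 110, 97, 43, 61, 57, 61, 56, 54, 58, 59, 60, 61, 61, 59, 58, 64, 59, 50, 51, 47, 51, 48, 53, 61, 61, 58, 59, 57, 53, 68, 151, 147, 149, 149, 146, 146, 147, 149, 145, 146, 146, 147, 147, 146]
0.85 [53.7, 181.5] 12622 (11, 18, 380, 63)
```

```bash
python3 - <<'E'
from h import *
import pickle
w,o,t,s=pickle.load(open("w8.pkl","rb"))
rk=[533.8,305.4,1.4388]
for x,z in ((-146,166),(-146,152),(-166,152),(-166,168),(-170,168),(-176,176),(-170,176),(-156,159)): print(x,z,proj(w,T(*rk,[(x,-98,z)])).round(1).tolist())
g=w["image"].mean(2)
for v in (24,28,46,50,54,60,66): print(v,g[v,330:400].astype(int).tolist())
# fitted bracket side (bottom): dark columns
for v in (372,380,388,396): print(v,g[v,230:400:3].astype(int).tolist())
E
```

```text
-146 166 [[324.5, 45.7]]
-146 152 [[335.5, 49.8]]
-166 152 [[373.4, 47.1]]
-166 168 [[363.6, 41.8]]
-170 168 [[372.3, 41.1]]
-176 176 [[381.0, 36.8]]
-170 176 [[367.0, 38.0]]
-156 159 [[349.2, 46.4]]
24 [112, 108, 110, 102, 107, 118, 138, 129, 130, 126, 133, 130, 130, 133, 134, 133, 132, 135, 133, 129, 134, 134, 133, 133, 135, 135, 134, 135, 132, 132, 134, 132, 135, 132, 137, 138, 126, 52, 44, 47, 51, 48, 51, 47, 53, 45, 51, 53, 51, 56, 56, 58, 57, 64, 59, 53, 61, 101, 143, 139, 135, 140, 139, 136, 138, 140, 136, 140, 140, 137]
28 [114, 105, 107, 106, 100, 121, 131, 132, 134, 132, 132, 130, 131, 128, 131, 133, 133, 136, 136, 135, 135, 132, 135, 133, 136, 133, 130, 135, 136, 137, 136, 134, 136, 137, 137, 140, 128, 33, 45, 52, 52, 48, 49, 54, 46, 50, 51, 51, 53, 62, 57, 60, 60, 58, 61, 55, 70, 112, 149, 139, 142, 137, 141, 141, 138, 135, 133, 132, 128, 124]
46 [112, 109, 110, 111, 101, 57, 49, 55, 56, 52, 55, 55, 55, 60, 59, 55, 58, 56, 58, 61, 53, 58, 59, 55, 59, 59, 58, 56, 63, 53, 60, 55, 56, 56, 57, 56, 50, 51, 54, 51, 50, 51, 47, 46, 54, 49, 53, 54, 61, 62, 60, 59, 57, 58, 58, 58,
[... 1488 characters left out ...]
]
380 [30, 31, 31, 35, 30, 30, 27, 29, 33, 35, 35, 28, 30, 29, 31, 33, 27, 30, 25, 34, 31, 31, 36, 38, 36, 35, 27, 28, 33, 30, 28, 32, 36, 28, 33, 26, 32, 24, 32, 30, 31, 34, 30, 30, 41, 31, 32, 32, 34, 32, 32, 33, 33, 32, 31, 29, 31]
388 [27, 33, 29, 28, 29, 30, 34, 28, 30, 29, 26, 26, 27, 36, 29, 30, 35, 27, 26, 32, 26, 34, 33, 34, 37, 28, 33, 35, 25, 37, 34, 29, 31, 29, 30, 37, 25, 33, 30, 31, 29, 32, 29, 33, 34, 27, 33, 26, 29, 31, 32, 30, 32, 30, 29, 35, 31]
396 [28, 35, 35, 28, 34, 33, 34, 28, 32, 35, 34, 24, 30, 31, 30, 28, 27, 32, 35, 32, 32, 30, 30, 34, 35, 33, 34, 30, 33, 34, 32, 32, 37, 32, 31, 32, 23, 27, 31, 32, 35, 28, 31, 30, 32, 33, 31, 29, 31, 37, 31, 32, 37, 32, 27, 32, 30]
```

>>> {"name": "apply_moves", "arguments": {"steps": [[0,-0.001,-0.006,0,0,0,1],[0,0,-0.008,0,0,0,1],[0,0,-0.008,0,0,0,1],[0,0,-0.004,0,0,0,1],[0,0,0,0,0,0,1]]}}

```text
time_s: 21.02
tcp_pos: [511.6, 152.2, 163.0]
orientation: [[0.991, -0.121, 0.054], [-0.132, -0.897, 0.421], [-0.002, -0.425, -0.905]]
ft_force: [0.3, -0.1, -1.6]
finger_gap: 10.9
grip_force: 58.9
```

>>> {"name": "apply_moves", "arguments": {"steps": [[0,0,-0.003,0,0,0,1],[0,0,-0.002,0,0,0,1],[0,0,-0.002,0,0,0,1],[0,0,0,0,0,0,1]]}}

```text
time_s: 21.52
tcp_pos: [511.7, 152.2, 156.2]
orientation: [[0.991, -0.121, 0.055], [-0.132, -0.897, 0.422], [-0.002, -0.425, -0.905]]
ft_force: [1.0, -0.2, -2.2]
finger_gap: 10.9
grip_force: 58.9
```

>>> {"name": "apply_moves", "arguments": {"steps": [[0,0,-0.0007,0,0,0,1],[0,0,0,0,0,0,1]]}}

```text
time_s: 21.78
tcp_pos: [511.7, 152.2, 155.7]
orientation: [[0.991, -0.12, 0.055], [-0.132, -0.897, 0.421], [-0.002, -0.425, -0.905]]
ft_force: [-0.3, -0.1, -0.5]
finger_gap: 11.2
grip_force: 58.9
```

>>> {"name": "apply_moves", "arguments": {"steps": [[0,0,-0.0007,0,0,0,1],[0,0,0,0,0,0,1]]}}

```text
time_s: 22.02
tcp_pos: [511.7, 152.2, 154.9]
orientation: [[0.991, -0.12, 0.055], [-0.132, -0.897, 0.422], [-0.002, -0.425, -0.905]]
ft_force: [1.0, 0.2, -2.1]
finger_gap: 11.2
grip_force: 58.9
```

>>> {"name": "apply_moves", "arguments": {"steps": [[0,0,-0.0006,0,0,0,1],[0,0,0,0,0,0,1]]}}

```text
time_s: 22.28
tcp_pos: [511.7, 152.2, 154.4]
orientation: [[0.991, -0.12, 0.055], [-0.132, -0.897, 0.422], [-0.002, -0.425, -0.905]]
ft_force: [0.6, 0.1, -1.3]
finger_gap: 11.2
grip_force: 58.9
```

>>> {"name": "apply_moves", "arguments": {"steps": [[0,0,-0.0007,0,0,0,1],[0,0,0,0,0,0,1]]}}

```text
time_s: 22.52
tcp_pos: [511.8, 152.2, 153.9]
orientation: [[0.991, -0.12, 0.055], [-0.132, -0.897, 0.422], [-0.001, -0.425, -0.905]]
ft_force: [-0.6, -1.2, 1.3]
finger_gap: 11.4
grip_force: 59.2
```

>>> {"name": "apply_moves", "arguments": {"steps": [[0,0,-0.0007,0,0,0,1],[0,0,0,0,0,0,1]]}}

```text
time_s: 22.78
tcp_pos: [511.8, 152.2, 153.4]
orientation: [[0.991, -0.12, 0.055], [-0.132, -0.897, 0.422], [-0.001, -0.425, -0.905]]
ft_force: [-1.5, -0.7, 4.6]
finger_gap: 11.6
grip_force: 59.6
```

>>> {"name": "apply_moves", "arguments": {"steps": [[0,0,-0.0006,0,0,0,1],[0,0,0,0,0,0,1]]}}

```text
time_s: 23.02
tcp_pos: [511.9, 152.2, 153.1]
orientation: [[0.991, -0.12, 0.056], [-0.132, -0.897, 0.422], [-0.001, -0.426, -0.905]]
ft_force: [-2.8, -1.7, 8.2]
finger_gap: 10.9
grip_force: 60.0
```

>>> {"name": "apply_moves", "arguments": {"steps": [[0,0,0.0005,0,0,0,1],[0,0,0,0,0,0,0.7],[0,0,0,0,0,0,0.6],[0,0,0,0,0,0,0.5],[0,0,0,0,0,0,0.35],[0,0,0,0,0,0,0.35]], "force": 20}}

```text
time_s: 23.78
tcp_pos: [511.7, 152.2, 152.8]
orientation: [[0.991, -0.12, 0.055], [-0.132, -0.897, 0.421], [-0.002, -0.425, -0.905]]
ft_force: [0.3, -0.1, 0.4]
finger_gap: 27.9
grip_force: 0.0
```

```bash
python3 - <<'E'
from h import *
import pickle
w=read_camera("wrist"); o=get_obs(); pickle.dump(w,open("w9.pkl","wb"))
print(o["ft_force"],o["finger_gap"])
d=silhouettes("wrist","rail")
for x in d[:1]:
  m=x["mask"]; print(x["conf"],[(v,int(np.where(m[v])[0].min()),int(np.where(m[v])[0].max())) for v in range(0,340,30) if m[v].any()])
rk=[533.8,305.4,1.4388]
print(proj(w,T(*rk,[(-157,q,159) for q in (-98,-50,0,50)])).round(1).tolist())
E
```

```text
[-0.5967109   0.51953706 -0.14802933] 27.828056468251276
0.65 [(0, 297, 333), (30, 299, 332), (60, 299, 334), (90, 300, 333), (120, 300, 333), (150, 301, 333), (180, 301, 332), (210, 302, 332), (240, 302, 331), (270, 303, 332), (300, 302, 332), (330, 304, 331)]
[[316.0, 31.0], [316.3, 155.9], [316.4, 261.4], [316.6, 348.2]]
```

>>> {"name": "apply_moves", "arguments": {"steps": [[0,0,0,0,0,0,0],[0,0,0,0,0,0,0],[-0.001,-0.0084,0.018,0,0,0,0],[-0.0016,-0.0126,0.027,0,0,0,0],[-0.002,-0.0168,0.036,0,0,0,0],[-0.002,-0.04,0.02,0,0,0,0],[0,-0.05,0,0,0,0,0],[0,-0.05,0,0,0,0,0],[0,0,0,0,0,0,0]]}}

```text
time_s: 25.0
tcp_pos: [505.2, -28.2, 253.7]
orientation: [[0.991, -0.124, 0.056], [-0.136, -0.897, 0.421], [-0.002, -0.425, -0.905]]
ft_force: [0.5, 0.6, 0.1]
finger_gap: 42.5
grip_force: 0.0
```

```bash
python3 - <<'E'
from tong import *
rk=[533.8,305.4,1.4388]
for k in ("top","scene","wrist"):
  c=read_camera(k)
  print(k,"pred",proj(c,T(*rk,[(-157,2-135,159),(-157,2,159),(-157,2+135,159)])).round(1).tolist(), "brk",proj(c,T(*rk,[(-5,-98,224),(-146,-98,166),(-176,-98,176)])).round(1).tolist())
  for d in silhouettes(k,"rail")[:2]:
    m=d["mask"].astype(np.uint8); rr=cv2.minAreaRect(np.argwhere(m)[:,::-1].astype(np.float32)); print(d["conf"],m.sum(),cv2.boxPoints(rr).round().tolist())
  if k=="wrist":
    a=c["image"].astype(int); m=(a[:,:,0]-a[:,:,2]>60)&(a[:,:,0]>90); n,l,st,ce=cv2.connectedComponentsWithStats(m.astype(np.uint8)); print([(x.tolist(),y.round().tolist()) for x,y in zip(st[1:],ce[1:]) if x[4]>40])
print(get_obs()["tcp_pos"],get_obs()["time_s"],get_obs()["ft_force"])
E
```

```text
top pred [[216.4, 183.4], [206.4, 236.4], [196.0, 291.3]] brk [[145.4, 182.9], [208.9, 195.8], [220.0, 197.0]]
0.9 680 [[190.0, 290.0], [211.0, 181.0], [222.0, 183.0], [200.0, 292.0]]
scene pred [[390.2, 192.1], [383.3, 158.6], [377.1, 128.9]] brk [[440.9, 168.2], [392.1, 181.6], [383.3, 180.3]]
0.73 340 [[283.0, 223.0], [299.0, 223.0], [299.0, 246.0], [283.0, 246.0]]
0.54 333 [[373.0, 128.0], [380.0, 126.0], [394.0, 193.0], [386.0, 195.0]]
wrist pred [[181.7, 47.9], [198.6, 197.9], [211.8, 314.5]] brk [[7.8, 91.0], [171.2, 90.7], [187.5, 89.9]]
0.72 3918 [[165.0, 50.0], [199.0, 44.0], [238.0, 294.0], [204.0, 299.0]]
[([166, 50, 25, 11, 189], [177.0, 54.0]), ([15, 84, 24, 16, 309], [26.0, 91.0]), ([71, 164, 18, 23, 56], [81.0, 174.0]), ([0, 170, 55, 60, 1070], [22.0, 196.0]), ([0, 240, 51, 18, 180], [26.0, 249.0]), ([471, 251, 13, 17, 156], [477.0, 259.0]), ([480, 273, 26, 22, 404], [492.0, 284.0]), ([65, 274, 18, 17, 216], [74.0, 282.0])]
[505.09883672 -24.66268756 253.95692259] 25.3 [ 0.13356009 -0.22693336  0.54792417]
```

```bash
python3 -c "
from bench import *
print(close_job())"
```

```text
the job is handed in; nothing more can be done
None
```

The job is handed in at about 25 s with no verdict returned: the loose bracket is seated level in the empty upright with its tongue sprung out, and the rail lies in both saddles within about 1 pixel of its predicted place, gripper clear.

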